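Set the photometer stage to its fifth notch and seat the sample cell in the beam

ROBOT

A 6-joint arm with a two-finger parallel gripper is mounted at the origin on a cart in front of the work surface, level with it; the furniture and walls round the work are solid. World frame = base frame: x ahead of the robot, y to its left, z up, the work surface at z = 0. Lengths are in m, angles in degrees, forces in N, time in s.
With the tool pointing down it reaches from about 0.325 to 0.85 m from the base axis. Payload 15.5 kg.
Tool frame: the origin (TCP) lies at the very end of the fingers, on their centre line; the grasp point (between the pads) lies arm.grip_depth behind it (arm.grip_depth is the distance from the TCP to the grasp point, in m); z points along the fingers, y is the line along which they close (so a half turn about z gives the same grasp; the last joint's range is limited). The gripper opens to 91 mm and grips with 3 to 60 N. Pads are 32 mm wide; open, the fingers measure 118 mm over their backs; the gripper's body (76 mm by 178 mm) begins 60 mm behind the grasp point.
Start: joints at [68.096, 28.281, 77.091, -0, 74.628, -5.472], TCP at [0.177, 0.599, 0.194] pointing down, gripper open.
Joint ranges: [-166.48, 166.48], [-47.26, 123.95], [12.59, 153.08], [-70.14, 250.14], [6.76, 159.57], [-176.63, 176.63]. Speed limits (degrees/s): [108.29, 108.29, 147.25, 172.46, 172.46, 172.46].

INTERFACE

Orientations are given as a 3x3 rotation matrix whose columns are the frame's x, y, z axes.
In Python, from rig import arm gives the robot as it stands. Calls block until the motion is done:
- arm.move_to(position, orientation): joint-space move of the TCP to a pose.
- arm.move_l(position, orientation=None, feed=0.15): straight line of the TCP; orientation=None keeps the orientation; feed is the mean speed in m/s.
- arm.move_joints(angles): joint-space move.
- arm.grip(opening): finger opening in m; the grip force is fixed at half the most; returns when the fingers have stopped.
- arm.sleep(seconds).
- arm.solve_ik(position, orientation): joint angles nearest the present ones, or None.
- arm.snapshot(name): name is "scene" or "top" or "wrist"; returns the picture (384x512x3 uint8, red, green, blue); there is no depth.
- arm.get_calibration(name): a dict with "intrinsics" (3x3 intrinsics, pixels), "cam_to_world" (4x4, takes a point from camera to world coordinates). Camera axes: x right, y down, z forward; pixel columns grow to the right and rows downward; lengths in m; the calibration is good to about 2 mm. A picture is of the moment at which its call begins: read the wrist's pose just before it. get_calibration takes no time and is no camera call; for the wrist camera it gives the pose at the moment of the call.
A pose or a line that the arm cannot do raises arm.Unreachable and nothing moves.
- arm.sign_off(): hands the job in; it is judged then, once.
Readings, each from a call of its own:
- arm.current_t(): time.
- arm.current_joint_positions(): joint angles.
- arm.current_dq(): joint speeds.
- arm.current_tau(): joint torques, N m.
- arm.current_ee_pos(): TCP position.
- arm.current_tool_rot(): TCP orientation.
- arm.current_force(): force on the tool from outside, world axes, zero at the start.
- arm.current_torque(): the same for the moment, N m.
- arm.current_width(): finger opening in m.
- arm.current_grasp_force(): force on a finger pad.
Only numpy, scipy, OpenCV 4.12 (cv2) and the standard library are available. Lean on these libraries where they do the work, as an engineer would, in place of code of your own. Each camera call takes 0.05 s, during which the arm holds its last target. There are 200 camera calls.

TASK

Set the bench photometer up for the sample cell: first pull the empty stage up by its black knob, click by click, until it rests on its ratchet at the fifth notch (50 mm above its lowest position), and let the knob go. Then take the sample cell, the one with the round stopper on top, out of the rack and seat it upright and fully down in the nest on the stage, with its two windows facing the lamp and the detector. Leave the two sealed reference cells in the rack and the bottle, the beaker and the pot where they stand.

Things in the scene. Friction and masses are not known exactly. Their poses are not given: they have to be found in the camera images.
- photometer: Bench photometer, fixed: rail 74 x 250 x 16 mm along its y axis; origin at the underside of its middle, z up, -x to the front. A 43 mm sleeve (top at 92 mm) in its middle guides the stage's ratchet column; the pawl sits at the sleeve's +y side. Lamp (finned, at -y) and detector (square, at +y) on posts reach from 34 to 131 mm off the middle along y, +-26 mm in x, up to 236 mm above the bench.
- stage (a joint): Height of the stage over its lowest position, m (0 to 0.066). One notch each 10 mm: at rest about 0.000, 0.010 ... 0.060; the fifth notch is 0.050 (stage top 173 mm above the bench). Starts on notch 0 to 3. Pull straight up (5 to 12 N); the pawl clicks in about 2 mm past a notch, and let go, it sinks onto the last notch passed. It sinks farther only if lifted a bit with the pawl's tail held down.
- knob (a point): Centre (half-way up) of the stage's lifting knob: upright ribbed black cylinder, 24 mm in diameter, 31 mm tall, on a 26 mm wide, 8 mm thick arm of the stage, 105 mm from the column towards the photometer's -x. Rises with the stage. No other thing within 60 mm; grip it from above at any yaw.
- nest (a point): Middle of the nest floor on the stage's top (rises with it); axes as the photometer's, y along the beam. Four corner lugs 6 mm high enclose 33 mm (x) by 55 mm (y) for the cell's 28 x 50 mm foot, either way round. Light shields (tops 236 mm above the bench) stand 34.5 mm off the middle at +-y, leaving 9.5 mm at each cell end: no room for fingers. The x sides are free for 80 mm.
- sample_cell_mid (a point): Centre of the sample cell, 37.5 mm above its foot: dark metal block 28 mm (x) by 50 mm (y) by 75 mm tall, 0.11 to 0.23 kg, a round stopper (21 mm across, 13 mm high) on top, a round window low in each end (+-y, 14 to 36 mm above the foot). Sides plain and parallel; grip about 58 mm above the foot, clear of the windows. Starts in any of the rack's three places; stands well on the bench.
- cell_rack: White rack fixed to the bench, 118 mm (x) by 66 mm (y), origin at its underside, z up. Three cells stand on its 8 mm floor side by side along its x, 36 mm apart, their 50 mm sides along its y, between dividers 33 mm high (lips at the ends 13 mm). Only 8 mm lie between neighbours, so a cell can be taken there only by its two ends; beyond the ends there is room for fingers.
- reference_1_mid (a point): Centre of a sealed reference cell, half-way up: the same block as the sample cell, but with a flat cover plate 2 mm high on top instead of a stopper. Stays in the rack.
- reference_2_mid (a point): Centre of the second sealed reference cell, like the first. Stays in the rack.
- dropper_bottle: Small amber dropper bottle, 36 mm across, 101 mm tall, origin at its underside. Stands loose on the bench near the middle; leave it alone.
- beaker: Small empty glass beaker, 44 mm across, 55 mm tall, origin at its underside. Stands loose on the bench near the middle; leave it alone.
- sample_pot: White sample pot with a screw lid, 54 mm across, 68 mm tall, origin at its underside. Stands loose on the bench behind the rack; leave it alone.
- laptop: Open laptop, fixed: base 210 mm (x) by 312 mm (y), 16 mm high, centred 13 mm to -y of its origin, which lies on the bench; the lid stands up to 0.22 m high at its far (+x) side. Keep clear of it.

How it is judged:
By the outcome, as a careful person would: the job done as asked, in the order asked, and still so for the second after the job is handed in, with the robot touching nothing.
It also fails if it takes over 72 s, if anything falls off the work surface, if the arm or the gripper's body presses on something with over 40 N, if the wrist force passes 120 N, or if a joint passes its speed limit or range.

## Working session

There is one attempt and no reset: what is moved stays moved. The work goes in short steps, each a Python script; the robot and the scene stay as the last script left them, time stands still between calls to the robot, and variables do not carry over. Pictures are saved under pics/ and viewed, at most 10 in all, crops included, and the job is handed in when it is done.

```bash
mkdir -p pics; python3 - <<'E'
from rig import arm
import cv2,numpy as np
np.set_printoptions(precision=4,suppress=True)
for n in("scene","top"):
    im=arm.snapshot(n); cv2.imwrite(f"pics/{n}0.png",im[...,::-1])
    c=arm.get_calibration(n); print(c["intrinsics"],c["cam_to_world"])
print(arm.grip_depth,arm.current_t(),arm.current_tool_rot())
a=cv2.imread("pics/scene0.png");b=cv2.imread("pics/top0.png")
E
```

```text
[[371.5576   0.     251.0171]
 [  0.     371.5576 194.7193]
 [  0.       0.       1.    ]] [[-0.9192 -0.2777  0.2791  0.2423]
 [-0.3934  0.6772 -0.6218  0.675 ]
 [-0.0163 -0.6813 -0.7318  0.9066]
 [ 0.      0.      0.      1.    ]]
[[351.1196   0.     259.7189]
 [  0.     351.1196 189.1037]
 [  0.       0.       1.    ]] [[ 0.0005 -0.997   0.0769  0.4509]
 [-1.     -0.0006 -0.0012  0.0195]
 [ 0.0012 -0.0769 -0.997   1.1096]
 [ 0.      0.      0.      1.    ]]
0.0188 0.1 [[-0.9591  0.2829 -0.0005]
 [ 0.2829  0.9591 -0.001 ]
 [ 0.0001 -0.0011 -1.    ]]
```

View pics/scene0.png

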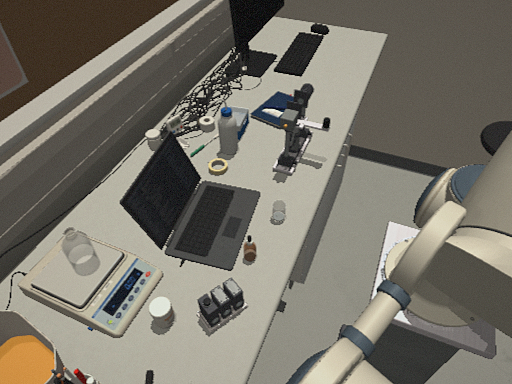

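View pics/top0.png

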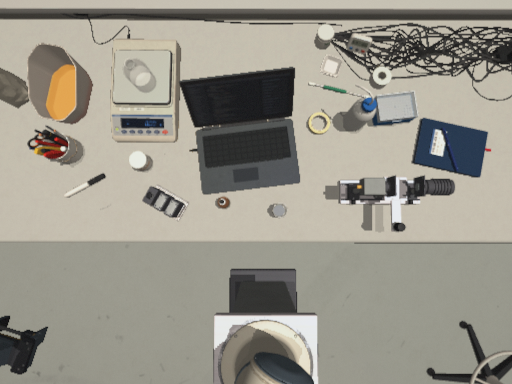

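The scene view has the rack at about (222,305) and the photometer at about (300,130). In the top view, the rack is at (165,201) and the stopper (the dark cell) seems to be at its left end. The knob is at (400,227), with the lamp at right (-y). I'll take rough positions, then move over the knob.

```bash
cat > h.py <<'E'
from rig import arm
import cv2,numpy as np
np.set_printoptions(precision=4,suppress=True)
def ray(c,px):
    d=c["cam_to_world"][:3,:3]@np.linalg.solve(c["intrinsics"],[px[0],px[1],1.]); return c["cam_to_world"][:3,3],d
def onz(c,px,z):
    o,d=ray(c,px); return o+d*(z-o[2])/d[2]
def proj(c,p):
    M=np.linalg.inv(c["cam_to_world"]); q=c["intrinsics"]@(M[:3,:3]@np.asarray(p)+M[:3,3]); return q[:2]/q[2]
def two(c1,p1,c2,p2):
    o1,d1=ray(c1,p1);o2,d2=ray(c2,p2);d1=d1/np.linalg.norm(d1);d2=d2/np.linalg.norm(d2)
    s=np.linalg.lstsq(np.c_[d1,-d2],o2-o1,rcond=None)[0];a=o1+s[0]*d1;b=o2+s[1]*d2
    return (a+b)/2,np.linalg.norm(a-b)
def R(yaw):  # tool down; finger closing axis y at angle yaw (deg) from world x
    t=np.radians(yaw);y=np.array([np.cos(t),np.sin(t),0]);z=np.array([0,0,-1.]);return np.c_[np.cross(y,z),y,z]
E
python3 - <<'E'
from h import *
t=arm.get_calibration("top");s=arm.get_calibration("scene")
print("knob",[onz(t,(400,227),z) for z in(.11,.14,.17)], two(t,(400,227),s,(326,123)))
print("rack",onz(t,(165,201),.08),two(t,(165,201),s,(222,300)))
w=arm.get_calibration("wrist");print(w["intrinsics"],w["cam_to_world"])
Rt=arm.current_tool_rot();print("cam in tool",Rt.T@(w["cam_to_world"][:3,3]-arm.current_ee_pos()),Rt.T@w["cam_to_world"][:3,:3])
a=cv2.imread("pics/top0.png")
A=cv2.resize(a[170:235,130:230],(800,520),interpolation=cv2.INTER_CUBIC)
b=cv2.imread("pics/scene0.png");B=cv2.resize(b[265:335,170:260],None,fx=4,fy=4,interpolation=cv2.INTER_CUBIC)
C=cv2.resize(a[165:240,320:460],None,fx=4,fy=4,interpolation=cv2.INTER_CUBIC)
D=cv2.resize(b[75:180,260:340],None,fx=2.8,fy=2.8,interpolation=cv2.INTER_CUBIC)
A=cv2.resize(a[170:235,130:230],None,fx=4,fy=4,interpolation=cv2.INTER_CUBIC)
o=np.zeros((600,800,3),np.uint8)
for im,x,y in((A,0,0),(B,410,0),(C,0,290),(D,570,290)): o[y:y+im.shape[0],x:x+im.shape[1]]=im[:600-y,:800-x]
cv2.imwrite("pics/crop.png",o)
E
```

```text
knob [array([ 0.4205, -0.3793,  0.11  ]), array([ 0.4215, -0.3673,  0.14  ]), array([ 0.4224, -0.3553,  0.17  ])] (array([ 0.4237, -0.3604,  0.1559]), np.float64(0.0035934099147583933))
rack [0.4951 0.296  0.08  ] (array([0.4959, 0.3043, 0.0482]), np.float64(0.0013448946335365365))
[[312.5179   0.     261.4676]
 [  0.     312.5179 184.9961]
 [  0.       0.       1.    ]] [[ 0.2827  0.9259  0.2505  0.1066]
 [ 0.9592 -0.2726 -0.0746  0.6199]
 [-0.0008  0.2614 -0.9652  0.3842]
 [ 0.      0.      0.      1.    ]]
cam in tool [ 0.0731 -0.0001 -0.1909] [[ 0.0003 -0.9652 -0.2616]
 [ 1.      0.0002  0.0004]
 [-0.0003 -0.2616  0.9652]]
```

View pics/crop.png

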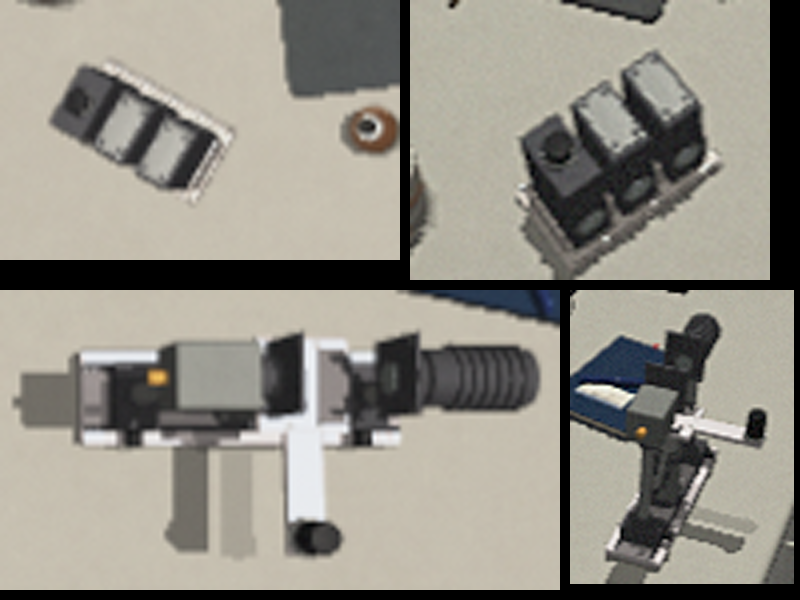

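Crops: the stopper (sample cell) is at top-view px (149.5,195.5), the +y end of the rack. The two plate-covered references are beside it. The knob stands clear, at about (0.423,-0.36).

```bash
python3 - <<'E'
from h import *
arm.move_to([0.2,0.45,0.36],R(90)); arm.move_to([0.40,-0.32,0.30],R(90))
import pickle
L=[]
for i,p in enumerate(([.40,-.32,.30],[.40,-.40,.30])):
    arm.move_l(p,R(90),feed=.2); arm.sleep(.2)
    c=arm.get_calibration("wrist");im=arm.snapshot("wrist");L.append((c,im)); cv2.imwrite(f"pics/k{i}.png",im[...,::-1])
pickle.dump(L,open("k.pkl","wb")); print(arm.current_t(),[proj(c,(.423,-.36,.16)) for c,_ in L])
cv2.imwrite("pics/kk.png",cv2.resize(np.hstack([l[1] for l in L])[...,::-1],(800,300),interpolation=cv2.INTER_AREA))
E
```

```text
5.1083 [array([225.2531, 190.6357]), array([297.2063, 190.582 ])]
```

View pics/kk.png

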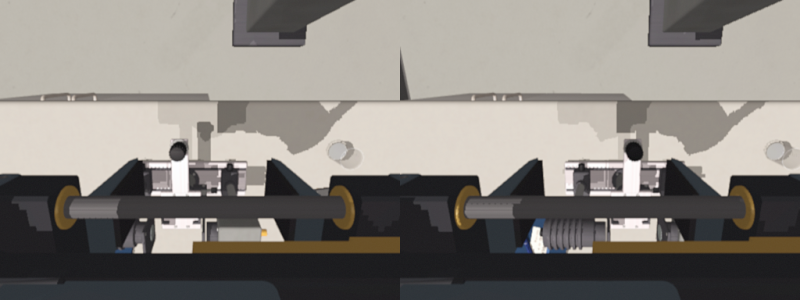

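The wrist views show the knob as a black disc at about (228,192) and (298,192) in full pixels, at the near end of the white arm. I'll refine by mask and triangulate.

```bash
python3 - <<'E'
from h import *
import pickle
L=pickle.load(open("k.pkl","rb"));P=[]
for (c,im),g in zip(L,((228,192),(298,192))):
    m=(im.max(2)<75).astype(np.uint8); m[215:]=0
    n,l,st,ce=cv2.connectedComponentsWithStats(m)
    i=min(range(1,n),key=lambda i:np.hypot(*(ce[i]-g))+(1e3 if st[i,4]<100 else 0)); print(st[i],ce[i]); P.append(ce[i])
p,e=two(L[0][0],P[0],L[1][0],P[1]);print(p,e)
for (c,im),q in zip(L,P):print([onz(c,q,z) for z in(.13,.14,.15,.16,.17)])
# stage arm edges (white) and axis direction
c,im=L[0]
hsv=im.min(2)
for r in (215,225,235): print(r,np.where(hsv[r,190:270]>225)[0]+190, im[r,210:250:6].tolist())
E
```

```text
[217 182  22  24 301] [228.7641 192.6379]
[288 181  23  25 430] [299.3023 192.9977]
[ 0.4273 -0.3568  0.154 ] 0.0004641167925398952
[array([ 0.4342, -0.3595,  0.13  ]), array([ 0.4313, -0.3584,  0.14  ]), array([ 0.4283, -0.3573,  0.15  ]), array([ 0.4253, -0.3562,  0.16  ]), array([ 0.4223, -0.3551,  0.17  ])]
[array([ 0.4347, -0.3538,  0.13  ]), array([ 0.4318, -0.3551,  0.14  ]), array([ 0.4288, -0.3563,  0.15  ]), array([ 0.4258, -0.3576,  0.16  ]), array([ 0.4228, -0.3589,  0.17  ])]
215 [220 221 222 223 224 225 226 227 228 229 230 231 232 233 234 235 236 237
 238 239] [[151, 147, 150], [151, 148, 149], [253, 253, 253], [253, 253, 255], [253, 253, 253], [229, 220, 219], [69, 64, 66]]
225 [220 221 222 223 224 225 226 227 228 229 230 231 232 233 234 235 236 237
 238 239] [[138, 128, 129], [137, 126, 127], [254, 253, 253], [253, 253, 253], [253, 253, 253], [232, 223, 223], [66, 65, 64]]
235 [221 222 223 224 225 226 227 228 229 230 231 232 233 234 235 236 237 238
 239] [[177, 166, 166], [145, 136, 136], [255, 252, 252], [253, 252, 251], [253, 253, 252], [224, 214, 215], [71, 68, 67]]
```

Knob at about (0.427,-0.357), with its top near 0.16. The starting notch is still ambiguous. I'll look at the stage and nest with the wrist turned round, using a baseline in x.

```bash
python3 - <<'E'
from h import *
import pickle
L=[]
for i,p in enumerate(([.42,-.357,.30],[.52,-.357,.30])):
    (arm.move_to if i==0 else arm.move_l)(p,R(-90)); arm.sleep(.2)
    c=arm.get_calibration("wrist");im=arm.snapshot("wrist");L.append((c,im)); print(proj(c,(.532,-.357,.14)))
pickle.dump(L,open("n.pkl","wb")); print(arm.current_t(),arm.current_joint_positions())
o=np.hstack([cv2.resize(im[:300,130:400],(400,444),interpolation=cv2.INTER_CUBIC) for _,im in L])
cv2.imwrite("pics/nn.png",o[...,::-1])
E
```

```text
[261.3342  63.0391]
[261.1581 156.4546]
9.25 [-39.9303  24.3499  67.0471  -0.001   88.5853  50.1003]
```

View pics/nn.png

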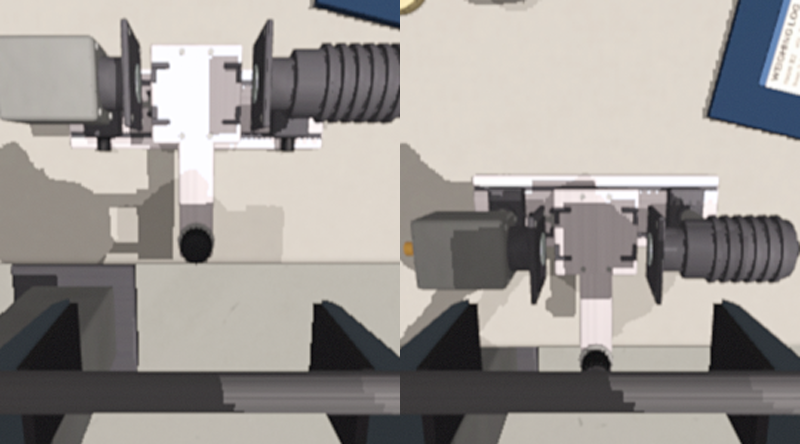

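The wrist views show the stage plate with four dark corner lugs. In the left view they are near crop px (152,66),(235,68),(152,119),(235,121), and in the right view near (560,212),(628,212),(560,268),(628,268). The knob is straight in front. I'll extract the lugs by mask.

```bash
python3 - <<'E'
from h import *
import pickle
L=pickle.load(open("n.pkl","rb"))
s=400/270
for (c,im),(x0,y0,x1,y1) in zip(L,((130,30,262,135),(548,195,642,282))):
    off=0 if x0<400 else 400
    x0,x1=[int((x-off)/s+130) for x in(x0,x1)];y0,y1=int(y0/1.48),int(y1/1.48)
    v=im.max(2)[y0:y1,x0:x1]
    n,l,st,ce=cv2.connectedComponentsWithStats((v<80).astype(np.uint8),connectivity=8)
    for i in range(1,n):
        if st[i,4]>8: print(st[i]+[x0,y0,0,0,0],(ce[i]+[x0,y0]))
    print()
o=np.hstack([cv2.resize(L[0][1][25:95,228:298],(400,400),interpolation=cv2.INTER_NEAREST),cv2.resize(L[1][1][125:195,228:298],(400,400),interpolation=cv2.INTER_NEAREST)])
cv2.imwrite("pics/lug.png",o[...,::-1])
E
```

```text
[217  22   9  66 350] [220.1686  56.06  ]
[299  24   7  67 263] [302.8175  60.4829]
[282  43  10  12  46] [287.8913  46.3913]
[225  55   6   2  11] [227.7273  55.4545]
[281  73  11  10  27] [288.4074  78.6667]
[230  75   3   4  10] [230.8  76.5]
[218  90  14   1  14] [224.5  90. ]

[231 140  14  11  53] [236.4528 143.9057]
[280 141  10  10  35] [286.1429 143.7429]
[229 153   5   7  17] [231.2941 156.6471]
[279 165  11  11  45] [284.8667 172.0667]
[241 173   5   3  13] [242.6923 174.    ]
```

View pics/lug.png

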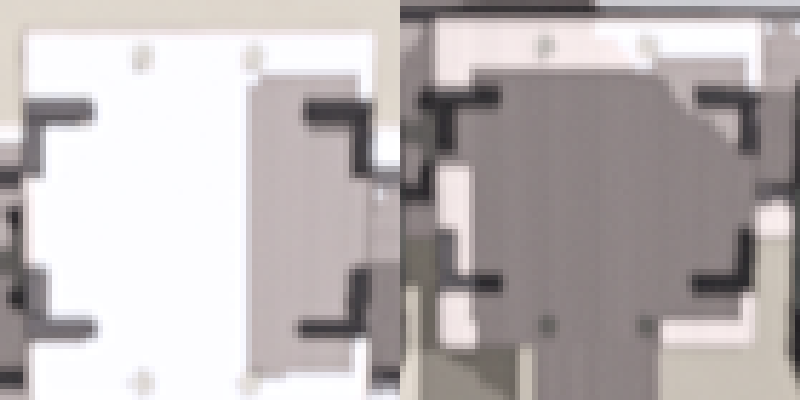

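The magnified lugs show four L-shapes and four plate screws. Left-view screws are at (142,58),(253,56),(143,383),(248,383), and right-view ones at (545,45),(648,45),(547,325),(647,325). I'll triangulate these for the stage-top height.

```bash
python3 - <<'E'
from h import *
import pickle
L=pickle.load(open("n.pkl","rb"));k=400/70
c0,c1=L[0][0],L[1][0]
def A(p):return (228+p[0]/k-.5,25+p[1]/k-.5)
def B(p):return (228+(p[0]-400)/k-.5,125+p[1]/k-.5)
S=[((142,58),(545,45)),((253,56),(648,45)),((143,383),(547,325)),((248,383),(647,325))]
G=[((45,122),(458,106)),((353,122),(740,106)),((45,320),(458,274)),((350,320),(740,274))]
for Q in(S,G):
    T=[two(c0,A(a),c1,B(b)) for a,b in Q]
    for p,e in T: print(p,e)
    print("mean",np.mean([p for p,_ in T],0))
for z in(.133,.143,.153):
  for f,c,i in((A,c0,0),(B,c1,1)):
    q=[onz(c,f(g[i]),z+.005) for g in G]; print(z,np.mean(q,0),"ysp",np.linalg.norm(q[0]-q[1]),np.linalg.norm(q[2]-q[3]),"xsp",np.linalg.norm(q[0]-q[2]),np.linalg.norm(q[1]-q[3]),"yaw",np.degrees(np.arctan2(*(q[0]-q[1])[:2])))
# knob
for (c,im),(x0,y0,x1,y1) in zip(L,((240,145,290,185),(240,228,290,249))):
    m=(im.max(2)<60).astype(np.uint8)[y0:y1,x0:x1];n,l,st,ce=cv2.connectedComponentsWithStats(m);i=1+np.argmax(st[1:,4]);print(st[i],ce[i]+[x0,y0],[onz(c,ce[i]+[x0,y0],z) for z in(.15,.16,.17)])
E
```

```text
[ 0.5592 -0.3478  0.1409] 4.5335991162513825e-05
[ 0.5593 -0.3677  0.1421] 0.00013468174319398765
[ 0.5032 -0.3477  0.1419] 0.0002411486507427032
[ 0.5032 -0.3676  0.1419] 0.0007827370440576864
mean [ 0.5312 -0.3577  0.1417]
[ 0.5479 -0.3307  0.1451] 0.0005355803483589111
[ 0.5479 -0.3856  0.1452] 5.422389764327899e-05
[ 0.5143 -0.3299  0.1441] 0.0005808675227751886
[ 0.5143 -0.3861  0.1442] 0.0005078806773745663
mean [ 0.5311 -0.3581  0.1447]
0.133 [ 0.5318 -0.3579  0.138 ] ysp 0.05625315096918015 0.05724606764309672 xsp 0.03436153387955442 0.034351620862469436 yaw -0.017997905725030596
0.133 [ 0.5299 -0.3583  0.138 ] ysp 0.05575940464953501 0.05717093581587773 xsp 0.03406122438147364 0.034060728750087435 yaw 0.02097130713329493
0.143 [ 0.5308 -0.3579  0.148 ] ysp 0.05465890865889473 0.05562368557983966 xsp 0.033387710898738536 0.033378078821494093 yaw -0.017997905725101185
0.143 [ 0.5317 -0.3583  0.148 ] ysp 0.05418055896867184 0.05555212217087662 xsp 0.03309676973319308 0.03309628813577087 yaw 0.020971307133369883
0.153 [ 0.5297 -0.3579  0.158 ] ysp 0.05306466634860926 0.054001303516582604 xsp 0.03241388791792264 0.03240453678051865 yaw -0.017997905724936283
0.153 [ 0.5336 -0.3583  0.158 ] ysp 0.05260171328780863 0.05393330852587551 xsp 0.03213231508491252 0.0321318475214542 yaw 0.02097130713332843
[ 12   9  21  24 399] [261.9699 165.4511] [array([ 0.4243, -0.3577,  0.15  ]), array([ 0.4264, -0.3577,  0.16  ]), array([ 0.4284, -0.3577,  0.17  ])]
[ 13   9  19  12 184] [261.663  243.0978] [array([ 0.4294, -0.3575,  0.15  ]), array([ 0.4342, -0.3575,  0.16  ]), array([ 0.439 , -0.3575,  0.17  ])]
```

The stage top measures 0.142, so it is on notch 2 (0.143). The nest is at (0.531,-0.358) with yaw 0, and its 55×33 mm spacing matches. It needs three more clicks, so I'll lift about 35 mm.

```bash
python3 - <<'E'
from h import *
x,y=.4265,-.3577
arm.move_l([x,y,.20],R(-90),.25); arm.move_l([x,y,.152],feed=.1); print(arm.current_force())
print("w",arm.grip(.015),arm.current_width(),arm.current_grasp_force(),arm.current_ee_pos())
z0=arm.current_ee_pos()[2]
for d in (.006,.012,.018,.024,.030,.0355):
    arm.move_l([x,y,z0+d],feed=.05); print(d,arm.current_force(),arm.current_width(),arm.current_ee_pos()[2]-z0)
arm.move_l([x,y,z0+.031],feed=.05); print(arm.current_force())
arm.grip(.05); arm.move_l([x,y,.34],feed=.2)
arm.sleep(.2)
c=arm.get_calibration("wrist");im=arm.snapshot("wrist");np.savez("s.npz",im=im,**c)
print(arm.current_t())
u=[proj(c,(.531,-.3577,z)) for z in(.163,.173,.183)];print(u)
print([[proj(c,(X,Y,z)) for X in(.5032,.5592) for Y in(-.3477,-.3676)] for z in(.162,.172)])
a=int(u[1][1]);cv2.imwrite("pics/s.png",cv2.resize(im[max(a-45,0):a+110,201:321],None,fx=3.8,fy=3.8,interpolation=cv2.INTER_NEAREST)[...,::-1]); print(a)
E
```

```text
[-0.172   0.243  -0.6644]
w False 0.01944194290030141 30.00001162290573 [ 0.4265 -0.3576  0.152 ]
0.006 [ 1.5319  1.0415 -3.928 ] 0.019345167939303416 0.006061978062619738
0.012 [ 1.0344  1.0757 -3.7458] 0.01921819344051612 0.012077713886838981
0.018 [-3.1174  5.3063 15.0172] 0.019346005816758032 0.018741022398606255
0.024 [ 1.6969  1.8607 -3.8375] 0.01962703351496644 0.024090975086346528
0.03 [-0.3613  2.5698 -0.5164] 0.019484313459718548 0.03007115489508147
0.0355 [ 1.0656  3.4095 -4.1369] 0.01949431599377264 0.03569330707183713
[ 2.2047  1.9761 -6.6295]
15.3583
[array([261.789 ,  71.4501]), array([261.7823,  70.6444]), array([261.7752,  69.7912])]
[[array([252.9541,  97.5371]), array([270.5135,  97.5409]), array([252.5949,  43.9952]), array([270.9186,  43.9942])], [array([252.7002,  97.4812]), array([270.7513,  97.4852]), array([252.3192,  42.3707]), array([271.1789,  42.3695])]]
70
```

View pics/s.png

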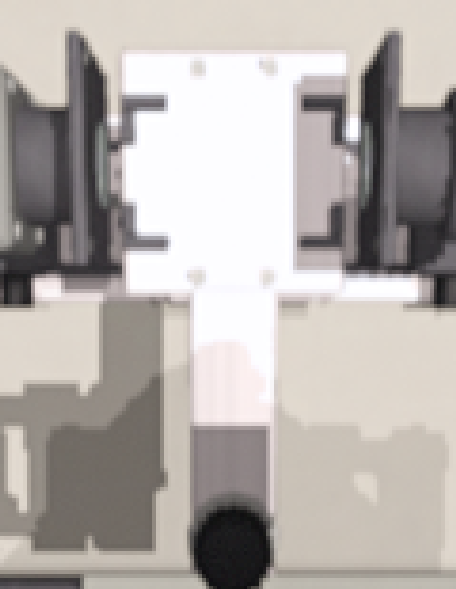

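The stage plate is seen from above with its screws at crop rows 66 and 276. That is 55.2 px apart, where 55.2 is expected at z=0.173 and 53.6 at 0.163, so it rests on the fifth notch. The knob is free. Next, the rack.

```bash
python3 - <<'E'
from h import *
t=arm.get_calibration("top")
P=[onz(t,(149.5,195.5),.096),onz(t,(161,202),.085),onz(t,(173.25,207.5),.085)];print(P)
u=P[0]-P[2];yaw=np.degrees(np.arctan2(u[1],u[0]))-90;print(yaw,"edge",onz(t,(256,241),0),"bottle,beaker",onz(t,(222,202),.1),onz(t,(278,210),.05))
q=P[1]
arm.move_to([q[0],q[1],.30],R(yaw)); arm.sleep(.2)
c=arm.get_calibration("wrist");im=arm.snapshot("wrist");np.savez("r.npz",im=im,**c);cv2.imwrite("pics/r.png",im[...,::-1])
print(arm.current_t(),[proj(c,p) for p in P])
E
```

```text
[array([0.5103, 0.3368, 0.096 ]), array([0.492 , 0.3062, 0.085 ]), array([0.476 , 0.2702, 0.085 ])]
-27.274204799217166 edge [0.3733 0.0297 0.    ] bottle,beaker [0.4915 0.1267 0.1   ] [ 0.4695 -0.0369  0.05  ]
17.9833 [array([262.4912, 131.7031]), array([260.7257, 158.1959]), array([262.4578, 187.0353])]
```

View pics/r.png

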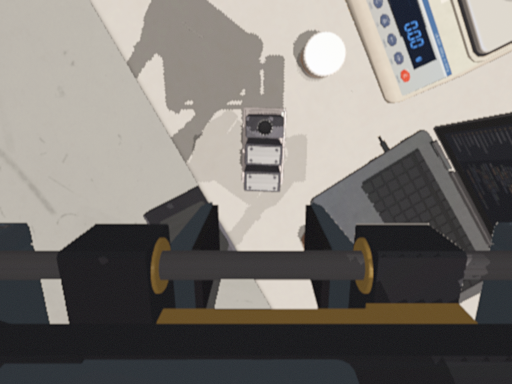

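Wrist view: the stopper is at (265,127), with cover plates at (264,154) and (262,180), and cells spanning columns 245–284. The pot is well clear. I'll compute, grasp by the ends, lift, and set down on the bench between the beaker and the photometer.

```bash
python3 - <<'E'
from h import *
d=np.load("r.npz");c=d;im=d["im"]
g=cv2.cvtColor(im,cv2.COLOR_RGB2GRAY)
v=g[108:192,246:284]
n,l,st,ce=cv2.connectedComponentsWithStats(((v>110)&(v<230)).astype(np.uint8))
pl=[ce[i]+[246,108] for i in np.argsort(-st[1:,4])[:2]+1];print(pl)
n,l,st,ce=cv2.connectedComponentsWithStats((v[:36,6:32]<40).astype(np.uint8));i=1+np.argmax(st[1:,4]);sp=ce[i]+[252,108];print(sp,st[i])
pl.sort(key=lambda p:p[1])
S=onz(c,sp,.094);A,B=[onz(c,p,.085) for p in pl];print(S,A,B,np.linalg.norm((S-A)[:2]),np.linalg.norm((A-B)[:2]))
for u in(S-B,A-B,S-A):print(np.degrees(np.arctan2(u[1],u[0]))-90)
E
```

```text
[array([265.7867, 163.1396]), array([264.877 , 110.7828])]
[263.92 130.32] [ 7 18 12  7 25]
[0.5126 0.3373 0.094 ] [0.5245 0.3577 0.085 ] [0.4949 0.2973 0.085 ] 0.0236362287807493 0.06732342868462096
-23.882576177073872
-26.12423030154568
-210.27916419505365
```

```bash
python3 - <<'E'
from h import *
d=np.load("r.npz");im=d["im"]
S,A,B=onz(d,(265,127),.094),onz(d,(264,154.5),.085),onz(d,(262.5,180),.085)
print(S,A,B,np.linalg.norm((S-A)[:2]),np.linalg.norm((A-B)[:2]))
for u in(S-B,A-B,S-A):print(np.degrees(np.arctan2(u[1],u[0]))-90)
print(im[150:160:3,240:290:1].min(2)[0].tolist(), im[105:195,263].min(1).tolist())
cv2.imwrite("pics/r2.png",cv2.resize(im[100:200,220:310],None,fx=6,fy=6,interpolation=cv2.INTER_NEAREST)[...,::-1])
E
```

```text
[0.5157 0.3404 0.094 ] [0.4981 0.3086 0.085 ] [0.4805 0.2789 0.085 ] 0.03631844968190039 0.03454536062315028
-29.775351855221324
-30.524203293157505
-29.06306173710206
[120, 99, 150, 201, 153, 89, 90, 142, 193, 191, 166, 156, 170, 187, 190, 189, 190, 190, 190, 190, 190, 191, 191, 191, 191, 191, 192, 191, 193, 191, 192, 193, 193, 194, 188, 152, 117, 130, 175, 188, 136, 98, 150, 208, 194, 203, 205, 195, 185, 183] [133, 133, 134, 145, 151, 152, 158, 159, 142, 97, 52, 54, 67, 81, 97, 91, 55, 40, 45, 44, 45, 46, 44, 43, 43, 40, 40, 32, 66, 126, 143, 121, 92, 64, 46, 44, 39, 42, 46, 69, 92, 123, 169, 192, 193, 191, 191, 193, 195, 193, 193, 195, 200, 200, 199, 197, 198, 197, 173, 115, 61, 44, 41, 44, 42, 44, 53, 75, 114, 170, 195, 195, 192, 192, 194, 194, 193, 192, 194, 199, 200, 197, 197, 195, 180, 147, 144, 171, 184, 185]
```

View pics/r2.png

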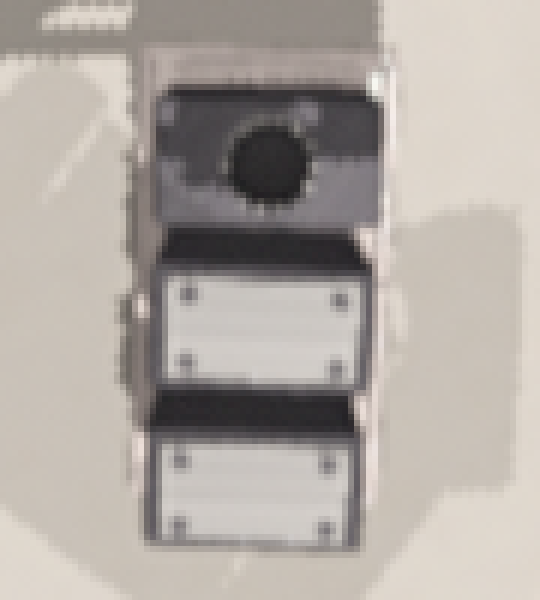

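The zoom shows the stopper at full px (264.5,127) and plates at (263.2,154.2) and (261.7,180.7). Spacing of about 36 mm checks out. The sample cell is at about (0.5155,0.340), yaw about -28.7°.

```bash
python3 - <<'E'
from h import *
d=np.load("r.npz");S=onz(d,(264.5,127),.096);print(S)
x,y=S[:2];r=R(-28.7)
arm.move_to([x,y,.20],r);arm.grip(.09);arm.move_l([x,y,.11],feed=.2);arm.move_l([x,y,.047],feed=.1);print(arm.current_force())
arm.grip(.03);print("w",arm.current_width(),arm.current_grasp_force(),arm.current_force(),arm.current_ee_pos())
arm.move_l([x,y,.16],feed=.1);print(arm.current_width(),arm.current_force())
arm.move_l([x,y,.27],feed=.25)
arm.move_to([.44,-.17,.25],R(-90));arm.move_l([.44,-.17,.08],feed=.2);arm.move_l([.44,-.17,.0405],feed=.04)
print(arm.current_force(),arm.current_ee_pos(),arm.current_width(),arm.current_t())
E
```

```text
[0.5152 0.3408 0.096 ]
[-0.4424  0.1635  0.805 ]
w 0.04990782023615743 29.99578982591629 [-1.0362  0.7597  0.7746] [0.5153 0.3408 0.0471]
0.04972277389823482 [-0.0734  0.2658 -2.5739]
[ 0.7675 -0.3887 -2.0055] [ 0.4401 -0.1701  0.0407] 0.049648799565748455 27.2083
```

Gripped at 49.9 mm (the cell's length) and held. I'll set it down, regrip across the 28 mm sides and go above the nest.

```bash
python3 - <<'E'
from h import *
for z in(.0397,.0391,.0385,.038):
    arm.move_l([.44,-.17,z],feed=.02)
    if arm.current_force()[2]>0: break
print(z,arm.current_force())
arm.grip(.09);arm.move_l([.44,-.17,.16],feed=.25)
arm.move_to([.44,-.17,.15],R(0));arm.grip(.07);arm.move_l([.44,-.17,.08],feed=.2);arm.move_l([.44,-.17,.039],feed=.08)
print(arm.current_force());arm.grip(.015);print("w",arm.current_width(),arm.current_force(),arm.current_grasp_force())
arm.move_l([.44,-.17,.27],feed=.2);print(arm.current_width(),arm.current_force())
arm.move_to([.5312,-.358,.30],R(0))
arm.move_l([.5312,-.358,.232],feed=.1);arm.sleep(.2)
print(arm.current_force(),arm.current_t())
im=arm.snapshot("wrist");c=arm.get_calibration("wrist");np.savez("p.npz",im=im,**c)
s=arm.snapshot("scene");np.savez("ps.npz",im=s)
o=np.zeros((600,800,3),np.uint8);o[:300,:400]=cv2.resize(im,(400,300),interpolation=cv2.INTER_AREA)
o[:300,400:]=cv2.resize(s[75:180,240:380],(400,300),interpolation=cv2.INTER_CUBIC)
t=arm.snapshot("top");o[300:,:400]=cv2.resize(t[160:240,330:437],(400,300),interpolation=cv2.INTER_CUBIC)
o[300:,400:]=cv2.resize(im[100:250,180:380],(400,300),interpolation=cv2.INTER_CUBIC)
cv2.imwrite("pics/p.png",o[...,::-1])
E
```

```text
0.0385 [-0.8137  3.1414 10.882 ]
[ 0.8691 -0.2255 -0.3231]
w 0.027669882193225442 [-0.4436  0.8202  0.8078] 29.948397874832153
0.028088789654588935 [-0.6616  0.427  -1.5289]
[ 0.7983  0.5155 -1.3573] 36.3833
```

View pics/p.png

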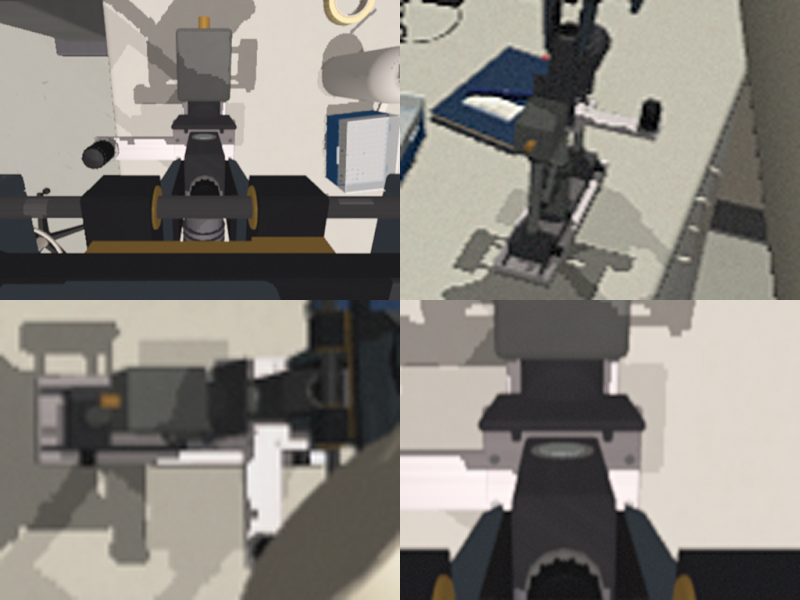

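The final picture (p.png) shows the cell between the shields, with its window facing the detector and its sides parallel to the plate. The screw midpoint (crop 562) and cell midpoint (about 565) agree to within about 1 mm. I'll descend while watching the force.

```bash
python3 - <<'E'
from h import *
for z in(.224,.220,.218,.217,.216,.215,.214,.213,.2125,.212,.2115,.211,.2105,.210,.2095):
    arm.move_l([.5312,-.358,z],feed=.03);f=arm.current_force();print(z,f,arm.current_ee_pos()[2])
    if f[2]>6: break
print(arm.current_width(),arm.current_torque(),arm.current_t())
E
```

```text
0.224 [ 0.8613 -0.187  -0.7527] 0.22371232129229013
0.22 [-0.1816  0.338  -2.1196] 0.2197763955354716
0.218 [-0.3801  0.2852 -2.0108] 0.21787043700211894
0.217 [ 0.7627 -0.4223 -1.5812] 0.21697134884922006
0.216 [ 0.0129 -0.2926 -1.9133] 0.21591924660413472
0.215 [-0.5203 -0.3512 -2.6297] 0.21490702869415412
0.214 [-0.5113 -0.1998 -2.5832] 0.21392385305640838
0.213 [ 0.1496  0.2071 -0.9344] 0.21294884217715448
0.2125 [ 0.532  -0.4126 -1.9253] 0.21246638122031986
0.212 [ 0.4505  0.011  -1.6487] 0.2119657158897263
0.2115 [ 0.0809 -0.0097 -2.5869] 0.21147639023238074
0.211 [-0.7567  0.4439  0.4478] 0.2111365927959843
0.2105 [-2.0149  1.9868  5.9241] 0.21095186270305827
0.21 [-2.8588  1.5129  9.7038] 0.21077632850846545
0.027332842848008035 [0.2911 0.6793 0.0248] 40.2333
```

Contact came at a foot height of 0.172, which is the nest floor with the stage on notch 5. Below the lug tops there was no side force. Release, retreat and check the stopper position numerically.

```bash
python3 - <<'E'
from h import *
arm.move_l([.5312,-.358,.2115],feed=.03);arm.grip(.06);print(arm.current_force())
arm.move_l([.5312,-.358,.30],feed=.12);arm.move_l([.5312,-.358,.40],feed=.2);arm.move_l([.5312,-.42,.40],feed=.2);arm.sleep(.2)
c=arm.get_calibration("wrist");im=arm.snapshot("wrist")
q=proj(c,(.5312,-.358,.261));print("expected stopper",q,arm.current_t())
a,b=int(q[1]),int(q[0]);g=cv2.cvtColor(im[a-40:a+40,b-40:b+40],cv2.COLOR_RGB2GRAY)
print(cv2.HoughCircles(cv2.resize(g,None,fx=3,fy=3,interpolation=cv2.INTER_CUBIC),cv2.HOUGH_GRADIENT,1,30,param1=80,param2=15,minRadius=20,maxRadius=50), "centre=120,120 expected r",3*10.5/1000*312/.33)
cv2.imwrite("pics/end.png",im[...,::-1])
E
```

```text
[-0.0564 -0.199  -0.6793]
expected stopper [260.9524 112.7396] 43.3917
[[[119.5 122.5  27.1]
  [100.5 164.5  49.4]
  [131.5 165.5  49.4]
  [128.5  67.5  43.8]
  [140.5 234.5  41.6]]] centre=120,120 expected r 29.781818181818178
```

The stopper circle lies within 1 px of where a seated cell puts it, with the right radius.

```bash
python3 -c "
from rig import arm
print(arm.sign_off())"
```

```text
the job is handed in; nothing more can be done
None
```

I pulled the stage up to the fifth notch, seated the sample cell upright in the nest with its windows along the beam, and handed the job in at about 43 s. Force and camera checks agreed with this, but I did not re-check the rack or the loose items by camera afterwards.

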